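# Back off a knurled clamp nut two turns and swing the clamp arm off a drive

### The job

Free the hard drive in the clamping fixture. With a fingertip working against the knurled rim of the big clamp nut, loosen it (counter-clockwise seen from above) by two full turns, within a quarter turn, and only then push the clamp arm by its upright pin, clockwise, round to the front until it is at least square to the closed position and clear of the drive. Grip and lift nothing, push gently, leave the drive lying in its place and the other things on the bench undisturbed, and finish clear of everything.

Things in the scene. Friction and masses are not known exactly. Their poses are not given: they have to be found in the camera images.
- fixture: fixed aluminium plate 180 (x) x 200 (y) x 12 mm; origin at its underside's centre; x to its rear, y to its left. A stud at x 0, y +55 mm carries the arm and, above it, the nut. Two locating pegs 24 mm high stand at x +-80, y -36 mm, ahead of and behind the drive. Nothing on the plate but the arm and the drive stands round the nut: a fingertip can go all round its rim.
- nut_center (a point): centre of the knurled nut, on its vertical axis, 66 mm above the bench at the start. Aluminium, 80 mm across its 20 rounded upright ribs (4 mm proud, 6.5 mm gaps, one per 18 degrees), 20 mm tall (56 to 76 mm above the bench); rises 2 mm per turn as it loosens. A stud 12 mm thick stands out of it up to 95 mm above the bench. The black line on its top (along x) shows its angle; it points to the fixture's rear when tight.
- clamp_nut (a joint): turns of the nut in rad: 0 = tight (always so at the start), grows counter-clockwise seen from above; 12.57 = two full turns loose. It turns with a light friction (about 1.5 N at the rim) and stays where it is left.
- swing_arm (a joint): angle of the clamp arm in rad: at 0 it points to the fixture's -y, across the drive; it grows clockwise seen from above, 1.57 = pointing to the fixture's -x (front), stop at 1.9. Starts between 0 and 0.25. Takes about 2 N at the pin and stays where it is left.
- clamp_pin (a point): centre of the upright round pin at the clamp arm's outer end, 115 mm from the stud axis: 10 mm thick, 30 mm tall, from 52 to 82 mm above the bench. The arm under it is a steel bar 20 mm wide, from 40 to 52 mm above the bench, with a round end of 12 mm radius.
- drive_center (a point): centre of the loose hard drive lying flat on the plate under the arm, 140 (x) x 102 (y) x 26 mm, its top 38 mm above the bench, its centre about 36 mm to the -y side of the plate's centre; it must stay there. Its near edge is 40 mm from the stud axis.
- spool_center (a point): bystander, loose: solder spool standing upright, 52 mm across, 48 mm tall, to the left of the fixture (its +y side); the point lies half-way up
- tin_center (a point): bystander, loose: closed round screw tin, 50 mm across, 30 mm tall, off the front left corner of the fixture; the point lies half-way up
- pump_center (a point): bystander, loose: solder-sucker lying on the bench to the right of the fixture (its -y side), about 230 mm long, 24 mm thick; runs from 90 mm behind to 140 mm ahead of this point along its own x; the point lies half-way up
- screwdriver_center (a point): bystander, loose: small screwdriver lying on the bench in front of the fixture, 165 mm long, 11 mm thick; runs from 88 mm behind to 77 mm ahead of this point along its own x; the point lies half-way up
- small_board_center (a point): bystander, loose: small circuit board lying on the bench behind the fixture, 50 x 32 mm, 12 mm thick at most; the point lies half-way up

How it is judged:
By the outcome, as a careful person would: the job done as asked, in the order asked, and still so for the second after the job is handed in, with the robot touching nothing.
It also fails if it takes over 64 s, if anything falls off the work surface, if the arm or the gripper's body presses on something with over 40 N, if the wrist force passes 120 N, or if a joint passes its speed limit or range.

### The arm

A 6-joint arm with a two-finger parallel gripper is mounted at the origin on the work surface. World frame = base frame: x ahead of the robot, y to its left, z up, the work surface at z = 0. Lengths are in mm, angles in rad, forces in N, time in s.
With the tool pointing down it reaches from about 325 to 1000 mm from the base axis. Payload 5.1 kg.
Tool frame: the origin (TCP) lies midway between the tips of the shut fingers; the grasp point (between the pads) lies 19 mm behind it; z points along the fingers, y is the line along which they close (so a half turn about z gives the same grasp; the last joint's range is limited). The gripper opens to 85 mm and grips with 20 to 120 N. Pads are 22 mm wide; open, the fingers measure 114 mm over their backs; the gripper's body (76 mm by 85 mm) begins 54 mm behind the grasp point. The pads swing forward as they close: fully open they stand 13 mm farther back than shut.
Start: joints at [1.218, 0.124, 1.65, -0, 1.367, -0.083], TCP at [173.272, 626.468, 231.322] pointing down, gripper open.
Joint ranges: [-2.61, 2.61], [-1.02, 2.33], [0.03, 2.71], [-1.35, 4.49], [0.32, 2.68], [-2.91, 2.91]. Speed limits (rad/s): [2.57, 2.57, 3.14, 3.14, 3.14, 3.14].

### API

Orientations are given as [roll, pitch, yaw] about the fixed x, y, z axes, in that order (R = Rz(yaw) Ry(pitch) Rx(roll)).
In Python, from plant import * gives the robot as it stands. Calls block until the motion is done:
- move_pose(position, orientation): joint-space move of the TCP to a pose.
- servo_line(position, rotation=None, velocity=150): straight line of the TCP; rotation=None keeps the orientation; velocity is the mean speed in mm/s.
- set_joints(angles): joint-space move.
- set_gripper(opening, force=None): finger opening in mm; force is the grip in N (None keeps the last); returns when the fingers have stopped.
- sleep(seconds).
- inverse_kinematics(position, orientation): joint angles nearest the present ones, or None.
- observe(): the state.
- read_camera(name): name is "scene" or "top"; returns the picture (400x640x3 uint8, red, green, blue); there is no depth.
- camera_params(name): a dict with "intrinsics" (3x3 intrinsics, pixels), "cam_to_world" (4x4, takes a point from camera to world coordinates). Camera axes: x right, y down, z forward; pixel columns grow to the right and rows downward; lengths in mm; the calibration is good to about 2 mm. A picture is of the moment at which its call begins. camera_params takes no time and is no camera call.
A pose or a line that the arm cannot do raises MotionError and nothing moves.
- close_job(): hands the job in; it is judged then, once.
Trained networks look in the newest picture that a camera, given by its name, has taken for a name from the list of things; names that differ only in an ending like _2 or _b are one class to them, and where a whole thing is asked for, a point or a joint stands for the part that bears it (a point fixed in the world has none). Each returns a list of dicts, best first, with "p" (0 to 1); they miss things now and then, are a little off and sometimes report something else, mostly with a low value. They report only what shows in the picture. A call takes as long as a camera call.
- outline_of(query, camera): "pixels" (400x640 bool, what is visible of it) and "extent" ([left, top, right, bottom] in pixels, round what is visible of it).
- landmark_of(query, camera): "location" ([column, row] in pixels: a listed point, or the origin of a listed thing).
The state is a dict: "t": time; "qpos": joint angles; "qd": joint speeds; "tau": joint torques, N m; "ee_pos": TCP position; "tcp_rot": TCP orientation; "ft_force": force on the tool from outside, world axes, zero at the start; "moment": the same for the moment, N m; "opening": finger opening in mm; "gripper_force": force on a finger pad.
Only numpy, scipy, OpenCV 4.12 (cv2) and the standard library are available. Lean on these libraries where they do the work, as an engineer would, in place of code of your own. Each camera call takes 0.05 s, during which the arm holds its last target. There are 200 camera calls.

## Working session

There is one attempt and no reset: what is moved stays moved. The work goes in short steps, each a Python script; the robot and the scene stay as the last script left them, time stands still between calls to the robot, and variables do not carry over. Pictures are saved under pics/ and viewed, at most 10 in all, crops included, and the job is handed in when it is done.

```bash
ls; mkdir -p pics; cat > h.py <<'E'
from plant import *
import numpy as np, cv2
def ray(cam,px):
    P=camera_params(cam);K=np.array(P["intrinsics"]);T=np.array(P["cam_to_world"])
    d=T[:3,:3]@np.linalg.solve(K,[px[0],px[1],1.]);return T[:3,3],d
def at_z(cam,px,z):
    o,d=ray(cam,px);return o+d*(z-o[2])/d[2]
E
python3 - <<'E'
from h import *
for c in("top","scene"):
    im=read_camera(c);cv2.imwrite(f"pics/{c}0.png",im[:,:,::-1])
    print(c,np.round(np.array(camera_params(c)["cam_to_world"]),2).tolist())
    for n,z in(("nut_center",66),("clamp_pin",67),("drive_center",25),("fixture",0),("spool_center",24),("tin_center",15),("pump_center",12),("screwdriver_center",5),("small_board_center",6)):
        for r in landmark_of(n,c)[:2]:
            print(n,round(r["p"],2),np.round(r["location"],1),np.round(at_z(c,r["location"],z),1))
print(observe())
E
```

```text
pics
top [[-0.02, -0.99, 0.11, 511.52], [-1.0, 0.02, 0.02, 49.74], [-0.02, -0.11, -0.99, 895.85], [0.0, 0.0, 0.0, 1.0]]
nut_center 0.7 [310.4 235.8] [542.1  68.7  66. ]
clamp_pin 0.62 [366.3 234.4] [542.4 -39.6  67. ]
fixture 0.68 [338.1 231.9] [551.4  12.    0. ]
fixture 0.47 [355.5 222.2] [570.9 -25.1   0. ]
spool_center 0.75 [231.6 247.1] [524.1 231.1  24. ]
tin_center 0.57 [265.2 305.1] [405.7 164.5  15. ]
pump_center 0.86 [427.1 235.6] [ 539.3 -170.1   12. ]
screwdriver_center 0.65 [383.4 296.3] [417.7 -76.6   5. ]
small_board_center 0.54 [346.3 158.2] [706.9  -9.5   6. ]
scene [[0.34, 0.5, -0.8, 1379.82], [0.94, -0.17, 0.3, -232.3], [0.01, -0.85, -0.53, 591.05], [0.0, 0.0, 0.0, 1.0]]
nut_center 0.79 [306.9 192.7] [542.7  62.9  66. ]
clamp_pin 0.77 [267.  200.9] [549.3 -42.8  67. ]
clamp_pin 0.42 [306.7 192.2] [541.7  62.7  67. ]
drive_center 0.59 [276.6 217.5] [566.5 -25.   25. ]
fixture 0.94 [290.8 221.7] [561.   13.1   0. ]
spool_center 0.97 [366.2 193.4] [532.7 238.7  24. ]
spool_center 0.64 [246.4 199.6] [456.8 -77.2  24. ]
tin_center 0.62 [321.  177.5] [391.5 160.6  15. ]
pump_center 0.73 [216.5 228.5] [ 545.5 -170.9   12. ]
screwdriver_center 0.47 [244.1 197.6] [413.3 -75.8   5. ]
{'t': 1.0, 'qpos': array([ 1.21840844e+00,  1.23760698e-01,  1.65029078e+00, -3.80503223e-05,
        1.36748575e+00, -8.25837210e-02]), 'qd': array([-0.00153471,  0.00065368,  0.00073263,  0.00092155,  0.00026968,
        0.00152192]), 'tau': array([-7.72359090e-04, -4.23615503e+01, -3.65759075e+01,  8.93411152e-05,
        4.10623161e-04, -1.96816046e-05]), 'ee_pos': array([173.2787803 , 626.47267948, 231.35312951]), 'tcp_rot': array([3.14154049e+00, 4.17125210e-05, 2.87179617e+00]), 'ft_force': array([-0.00788158, -0.61411086,  0.38163064]), 'moment': array([ 0.00517406, -0.00568962, -0.0260775 ]), 'gripper_force': 0.0, 'opening': 85.54508495329755}
```

```bash
python3 - <<'E'
import cv2
a=cv2.imread("pics/top0.png")[150:340,200:460];cv2.imwrite("pics/topc.png",cv2.resize(a,None,fx=3,fy=3,interpolation=2))
a=cv2.imread("pics/scene0.png")[130:290,180:420];cv2.imwrite("pics/scenec.png",cv2.resize(a,None,fx=3,fy=3,interpolation=2))
E
```

```text
(no output)
```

View pics/topc.png

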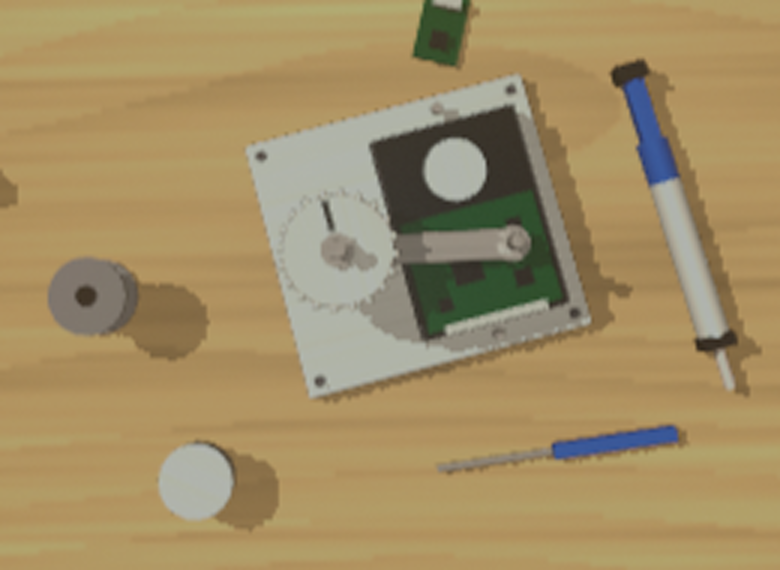

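View pics/scenec.png

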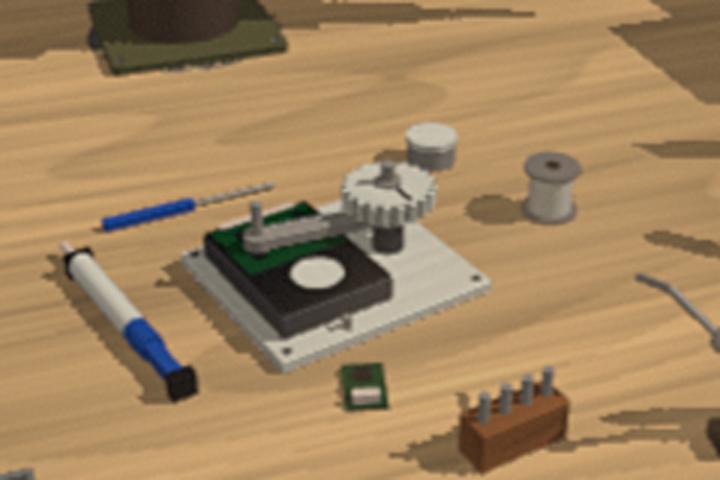

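The pictures show the nut at top-crop (337,248), its line pointing to the fixture's rear. The fixture is yawed about +14° and the arm is slightly open, with its pin at (515,240). Bystanders are clear of the nut's rim. Next I'll refine the nut, pin and yaw.

```bash
python3 - <<'E'
from h import *
c=np.array([(248,148),(520,77),(590,322),(312,396)])/3+[200,150]   # plate corners RL,RR,FR,FL
w=np.array([at_z("top",p,12) for p in c]);print(w.round(1),w.mean(0).round(1))
x=w[0]+w[1]-w[2]-w[3];yaw=np.arctan2(x[1],x[0]);print("yaw",yaw,"size",np.linalg.norm(w[0]-w[3]),np.linalg.norm(w[0]-w[1]))
print("nut from plate",w.mean(0)[:2]+55*np.array([-np.sin(yaw),np.cos(yaw)]))
# circle of the nut's top as seen
print("nut circle top",at_z("top",np.array([337,248])/3+[200,150],76))
def tri(p,q):
    (a,d),(b,e)=ray("top",p),ray("scene",q);s=np.linalg.lstsq(np.c_[d,-e],b-a,rcond=None)[0]
    return (a+d*s[0]).round(1),(b+e*s[1]).round(1)
print("tri nut",tri([310.4,235.8],[306.9,192.7]),"pin",tri([366.3,234.4],[267,200.9]))
print("pin top",at_z("top",np.array([518,237])/3+[200,150],82), "scene pin top",at_z("scene",np.array([257,205])/3+[180,130],82))
print("scene nut top",at_z("scene",np.array([388,187])/3+[180,130],76))
for cam in("top","scene"):
    read_camera(cam)
    for r in outline_of("clamp_nut",cam)[:2]:print(cam,r["p"],r["extent"],r["pixels"].sum())
E
```

```text
[[ 621.4  126.4   12. ]
 [ 666.9  -64.5   12. ]
 [ 496.2 -105.8   12. ]
 [ 450.1   85.    12. ]] [558.6  10.2  12. ]
yaw 0.2374721237523694 size 176.19838916371782 196.24158194484693
nut from plate [545.71139942  63.69662507]
nut circle top [547.60837985  64.63372358  76.        ]
tri nut (array([542.1,  68.7,  64.8]), array([540.4,  63.7,  64.6])) pin (array([542.6, -40.1,  62.4]), array([542.2, -41.2,  62.5]))
pin top [551.81030129 -50.38225134  82.        ] scene pin top [560.67066523 -48.321007    82.        ]
scene nut top [558.9184779   63.63361554  76.        ]
scene 0.76 [293.4, 182.3, 326.3, 206.6] 529
```

```bash
cat >> h.py <<'E'
NUT=np.array([545.5,65.0]); A=np.radians(30); OPEN=50.
er=lambda f:np.array([np.cos(f),np.sin(f)]); et=lambda f:np.array([-np.sin(f),np.cos(f)])
def nutpose(f,r,z):
    "TCP so that the trailing finger's inner pad corner is at radius r, angle f-A"
    p=NUT+(r*np.cos(A)+11)*er(f)+(OPEN/2-r*np.sin(A))*et(f)
    return [p[0],p[1],z],[np.pi,0,f]
def go_q(pos,rot):
    "joint move, last joint brought into the branch q6=q1+pi/2-yaw"
    q=np.array(inverse_kinematics(pos,rot),float); q[5]=q[0]+np.pi/2-rot[2]; set_joints(q)
def press(f,F0): return float((np.array(observe()["ft_force"])-F0)[:2]@er(f))
E
cat > s1.py <<'E'
from h import *
t0=observe()["t"];f=-0.45
set_gripper(OPEN)
go_q(*nutpose(f,52,130)); p,r=nutpose(f,52,58); servo_line(p,r,velocity=100); sleep(.2)
F0=np.array(observe()["ft_force"]); print("F0",F0.round(2),observe()["opening"],observe()["t"]-t0)
R=52
while R>34:
    R-=1; p,r=nutpose(f,R,58); servo_line(p,r,velocity=25); F=press(f,F0)
    if F>2.5 : break
print("contact R",R,F,observe()["t"]-t0)
for i in range(6):
    f+=.15; p,r=nutpose(f,R,58); servo_line(p,r,velocity=45); v=(np.array(observe()["ft_force"])-F0)
    F=v[:2]@er(f); print(round(f,2),round(R,2),"rad %.1f tan %.1f z %.1f"%(F,v[:2]@et(f),v[2]), round(observe()["t"]-t0,2))
    R+=float(np.clip(.15*(F-2.5),-.5,.8))
    if np.linalg.norm(v)>25:break
np.save("st.npy",[f,R,*F0])
for c in("top","scene"):cv2.imwrite(f"pics/{c}1.png",cv2.resize(read_camera(c)[150:280,240:400] if c=="top" else read_camera(c)[130:240,230:380],None,fx=4,fy=4)[:,:,::-1])
E
python3 s1.py
```

```text
F0 [ 0.51 -0.4   0.62] 49.92784709570079 4.0916999999999994
contact R 38 4.55936486414562 7.5917
-0.3 38 rad 5.3 tan -4.2 z -3.3 7.89
-0.15 38.41 rad 5.1 tan -4.2 z -3.9 8.19
-0.0 38.81 rad 4.4 tan -4.0 z -3.2 8.49
0.15 39.1 rad 4.3 tan -2.8 z -4.0 8.79
0.3 39.36 rad 5.0 tan -4.0 z -2.5 9.09
0.45 39.73 rad 4.6 tan -3.0 z -2.8 9.39
```

View pics/scene1.png

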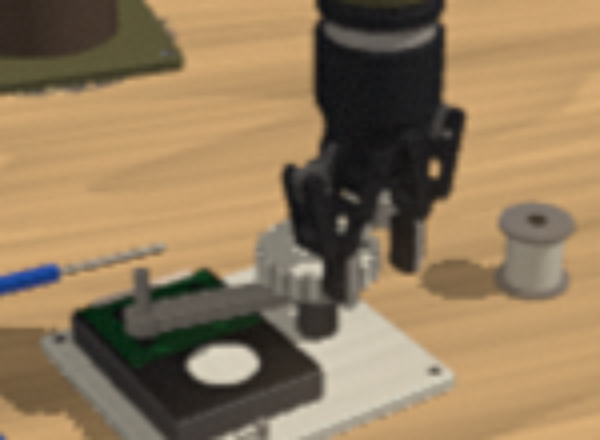

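View pics/top1.png

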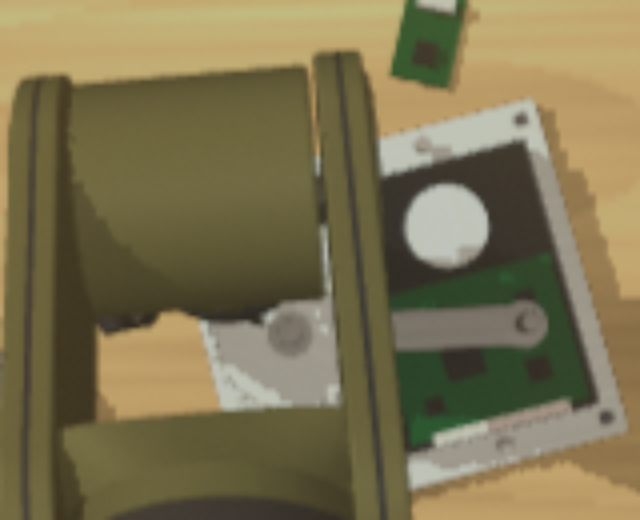

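The scene view shows the trailing finger in the rim and the other finger clear, with light forces. I'll finish this stroke and then check the nut's black line.

```bash
cat > s2.py <<'E'
from h import *
st=np.load("st.npy");f,R,F0=st[0],st[1],st[2:];log=[]
while f<3.75:
    f+=.15; p,r=nutpose(f,R,58); servo_line(p,r,velocity=45); v=(np.array(observe()["ft_force"])-F0)
    F=v[:2]@er(f); log.append([f,R,F,v[:2]@et(f),v[2]]); R+=float(np.clip(.15*(F-3),-.6,.8))
    if np.linalg.norm(v)>25:print("stop");break
print(np.round(log,1).tolist(),observe()["t"])
p,r=nutpose(f,R+14,58); servo_line(p,r,velocity=80); p[2]=130; servo_line(p,r,velocity=150)
f=-0.45; go_q(*nutpose(f,52,130)); print(observe()["t"])
for c in("top","scene"):cv2.imwrite(f"pics/{c}2.png",cv2.resize(read_camera(c)[160:280,240:400] if c=="top" else read_camera(c)[170:220,280:340],None,fx=4 if c=="top" else 8,fy=4 if c=="top" else 8)[:,:,::-1])
E
python3 s2.py
```

```text
[[0.6, 40.0, 4.7, -2.6, -3.5], [0.8, 40.3, 4.6, -2.8, -1.6], [0.9, 40.5, 4.8, -1.2, -3.1], [1.0, 40.8, 5.1, -1.5, -1.5], [1.2, 41.1, 5.1, -0.9, 0.0], [1.3, 41.4, 4.4, -0.9, -0.3], [1.5, 41.6, 4.3, -0.8, -0.3], [1.6, 41.8, 3.2, -0.2, 0.6], [1.8, 41.8, -0.5, 0.4, -0.4], [1.9, 41.3, 0.1, 0.3, -0.2], [2.1, 40.9, 0.5, 0.1, -0.6], [2.2, 40.5, 0.9, 0.3, -0.5], [2.4, 40.2, 0.8, -0.6, -1.1], [2.5, 39.8, 0.7, 0.7, -0.6], [2.7, 39.5, 0.4, 0.1, -0.4], [2.8, 39.1, 0.2, -0.2, -0.7], [3.0, 38.7, 1.3, 0.0, -0.8], [3.1, 38.4, 0.3, 0.4, -1.0], [3.3, 38.0, -0.2, -1.5, -1.4], [3.4, 37.6, -0.7, -0.5, -0.6], [3.6, 37.0, 1.4, 0.3, 0.5], [3.7, 36.8, 0.4, -0.7, -0.6], [3.9, 36.4, 0.4, -0.7, 0.4]] 17.6917
22.275
```

View pics/scene2.png

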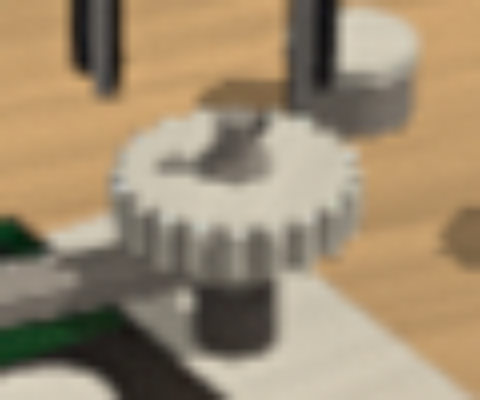

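View pics/top2.png

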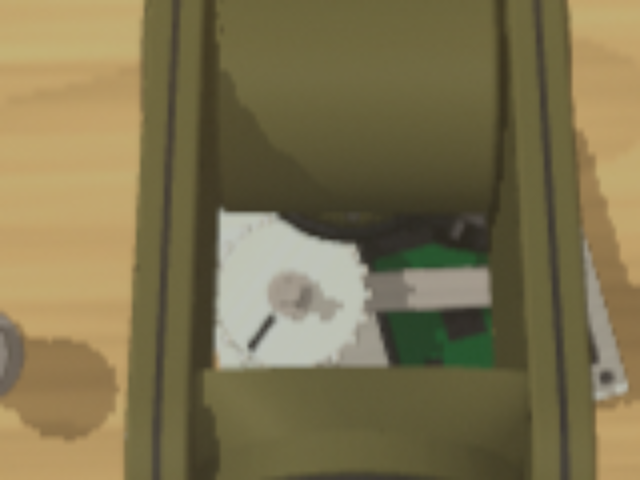

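The top view shows the nut's line at about 144° world, so it has turned about 2.27 rad. The finger then lost the rim because my centre was off. The contact radii put the centre near (547.3, 67.4). I'll correct it and use longer, faster strokes.

```bash
sed -i 's/^NUT=np.array(\[545.5,65.0\])/NUT=np.array([547.3,67.4])/' h.py
cat > s3.py <<'E'
from h import *
import sys
def stroke(f,f1,z,F0=None):
    log=[]
    go_q(*nutpose(f,50,110)); p,r=nutpose(f,47,z); servo_line(p,r,velocity=150); sleep(.1)
    F0=np.array(observe()["ft_force"]); R=40.; p,r=nutpose(f,R,z); servo_line(p,r,velocity=25)
    while f<f1-1e-6:
        f=min(f+.21,f1); p,r=nutpose(f,R,z); servo_line(p,r,velocity=60); v=(np.array(observe()["ft_force"])-F0)
        F=v[:2]@er(f);T=v[:2]@et(f); log.append([f,R,F,T,v[2]])
        if F>6: R+=min(.1*(F-6),.6)
        elif R>38 : R-=.5
        elif F<1 and T>-.8: R-=.5
        if np.linalg.norm(v)>30:print("stop");break
    print(np.round(log,1).tolist(),observe()["t"])
    p,r=nutpose(f,R+9,z); servo_line(p,r,velocity=80); p[2]=110; servo_line(p,r,velocity=200)
if __name__=="__main__":
    stroke(-1.0,4.25,58.5)
    print(observe()["t"]);im=read_camera("top");cv2.imwrite("pics/top3.png",cv2.resize(im[160:280,240:400],None,fx=4,fy=4)[:,:,::-1])
    im=read_camera("scene");cv2.imwrite("pics/scene3.png",cv2.resize(im[150:230,250:370],None,fx=6,fy=6)[:,:,::-1])
E
python3 s3.py
```

```text
[[-0.8, 40.0, -1.1, -0.2, -0.3], [-0.6, 39.5, 0.8, -0.6, -0.4], [-0.4, 39.0, -0.0, -0.5, -0.3], [-0.2, 38.5, 0.0, -0.8, -0.5], [0.0, 38.0, -0.1, 0.6, -0.7], [0.3, 37.5, -1.4, -0.3, -0.3], [0.5, 37.0, -1.2, -0.2, -0.4], [0.7, 36.5, -0.1, 1.0, 0.7], [0.9, 36.0, -0.3, 0.8, -0.8], [1.1, 35.5, 1.2, 0.4, -0.4], [1.3, 35.5, 1.6, -0.6, 0.7], [1.5, 35.5, -0.0, 0.7, -0.0], [1.7, 35.0, 1.6, 0.7, 0.6], [1.9, 35.0, -0.2, 0.8, -0.4], [2.2, 34.5, 1.3, -0.1, 0.9], [2.4, 34.5, 1.5, -0.2, 0.7], [2.6, 34.5, 0.7, 0.0, 1.4], [2.8, 34.0, 3.0, -0.4, 1.4], [3.0, 34.0, 4.2, -1.9, 2.7], [3.2, 34.0, 5.4, -1.7, 3.2], [3.4, 34.0, 5.4, -2.2, 3.2], [3.6, 34.0, 4.8, -3.0, 4.7], [3.8, 34.0, 6.1, -2.1, 5.3], [4.0, 34.0, 6.0, -2.9, 4.0], [4.2, 34.0, 7.8, -3.8, 3.5]] 32.9167
33.5917
```

View pics/scene3.png

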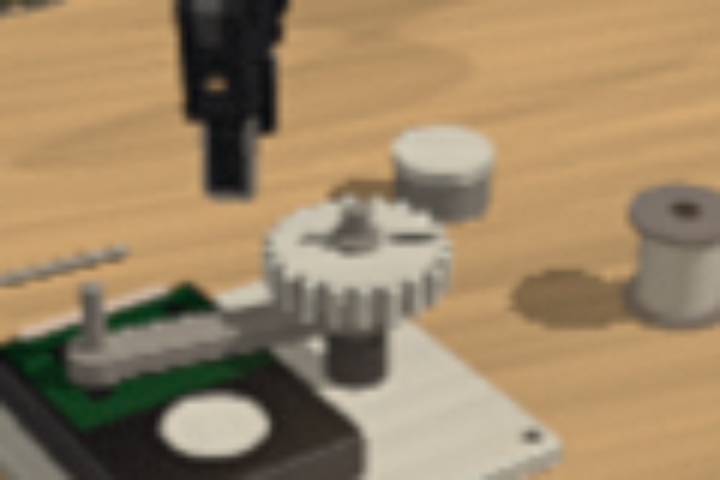

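View pics/top3.png

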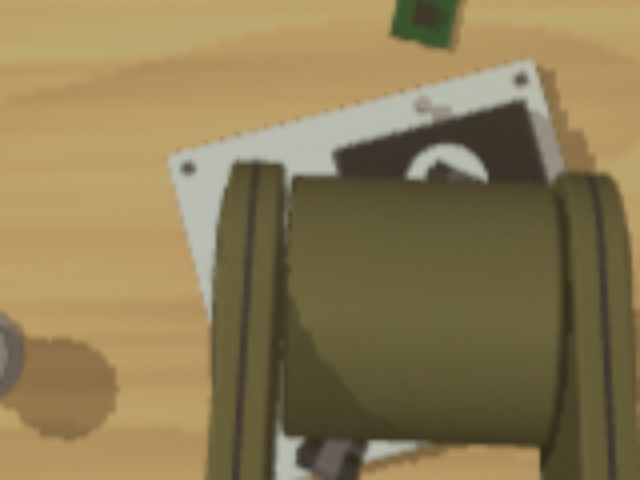

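Scene crop: the black line now points right, ending at (435,236), with the face centre at (357,243). That is about 77° world, so the total is about 7.4 rad and the stroke engaged fully. One more similar stroke should reach two turns.

```bash
sed -i 's/elif F<1 and T>-.8: R-=.5/elif R>36.8 and F<1 and T>-.8: R-=.5/' s3.py
python3 - <<'E'
from h import *
e=at_z("scene",np.array([435,236.5])/6+[250,150],78.4);c=at_z("scene",np.array([357,243])/6+[250,150],78.4)
print(e,c,np.arctan2(*(e-c)[1::-1]),np.linalg.norm(e-c))
from s3 import stroke
stroke(-1.0,4.2,60.5)
print(observe()["t"]);im=read_camera("scene");cv2.imwrite("pics/scene4.png",cv2.resize(im[150:230,250:370],None,fx=6,fy=6)[:,:,::-1])
E
```

```text
[560.05474704  98.35611795  78.4       ] [554.39066111  65.68322563  78.4       ] 1.399144945444049 33.16021354217361
[[-0.8, 40.0, 0.6, 0.6, -0.5], [-0.6, 39.5, 1.3, -0.5, -0.7], [-0.4, 39.0, 0.9, 0.1, -0.3], [-0.2, 38.5, -0.3, -1.3, -0.4], [0.0, 38.0, 0.2, -0.3, -0.5], [0.3, 37.5, -0.7, -0.1, -0.4], [0.5, 37.0, -0.0, 0.1, -0.2], [0.7, 36.5, 0.4, 0.0, -0.4], [0.9, 36.5, -0.5, 0.6, -0.0], [1.1, 36.5, 0.3, -0.6, 0.2], [1.3, 36.5, -1.1, 0.1, -0.5], [1.5, 36.5, 0.8, 0.1, -0.5], [1.7, 36.5, -0.3, 0.0, -0.6], [1.9, 36.5, 0.1, -0.4, 0.3], [2.2, 36.5, -0.4, 0.2, -0.2], [2.4, 36.5, -1.3, 0.4, -0.3], [2.6, 36.5, -0.1, -0.2, -0.4], [2.8, 36.5, -0.6, -0.3, -0.4], [3.0, 36.5, 0.2, 0.5, 0.3], [3.2, 36.5, 0.4, 0.3, -0.8], [3.4, 36.5, -0.3, 0.3, -1.1], [3.6, 36.5, 0.6, 0.8, -1.1], [3.8, 36.5, 0.7, 0.5, -0.3], [4.0, 36.5, 0.4, 0.5, 0.2], [4.2, 36.5, 0.7, 0.3, -0.8]] 47.95
48.6083
```

View pics/scene4.png

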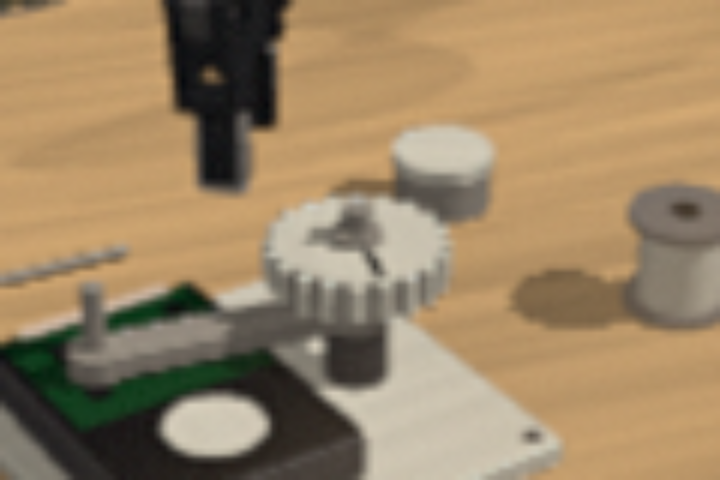

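The line now points to the fixture's rear again, with its end at crop (380,272), about 0.1 rad world. The total is about 12.4 rad, within tolerance. Now I'll swing the arm, with the shut fingers behind the pin.

```bash
cat > s5.py <<'E'
from h import *
def pose(psi,z,r=113):
    p=NUT+r*er(psi); return [p[0],p[1],z],[np.pi,0,psi+1.5*np.pi]
set_gripper(0); a=-1.32
go_q(*pose(a,110)); p,r=pose(a,60); servo_line(p,r,velocity=150); sleep(.1)
F0=np.array(observe()["ft_force"]);log=[];print(observe()["t"])
for a in np.linspace(-1.32,-2.91,9)[1:]:
    servo_line(*pose(a,60),velocity=80); v=np.array(observe()["ft_force"])-F0; log.append([a,v[:2]@er(a),-v[:2]@et(a),v[2]])
    if np.linalg.norm(v)>25: print("stop");break
print(np.round(log,1).tolist(),observe()["t"])
p,r=pose(a+.14,60); servo_line(p,r,velocity=80); p[2]=140; servo_line(p,r,velocity=200)
print(observe()["t"]); im=read_camera("scene")
for n,z in(("clamp_pin",67),("drive_center",25)):
    for L in landmark_of(n,"scene")[:2]: print(n,L["p"],at_z("scene",L["location"],z).round(1))
cv2.imwrite("pics/scene5.png",cv2.resize(im[130:290,180:420],None,fx=3,fy=3,interpolation=2)[:,:,::-1])
E
python3 s5.py
```

```text
50.4833
[[-1.5, 0.3, -0.3, -1.4], [-1.7, -0.8, 0.1, 0.2], [-1.9, -1.2, 0.8, -1.1], [-2.1, -0.8, 1.2, -0.6], [-2.3, -0.0, 0.5, -0.2], [-2.5, -0.8, 0.5, -1.2], [-2.7, -0.4, 0.8, -0.1], [-2.9, 0.1, 1.1, -0.8]] 53.95
54.85
clamp_pin 0.46 [441.8  67.1  67. ]
drive_center 0.62 [577.1 -31.8  25. ]
```

View pics/scene5.png

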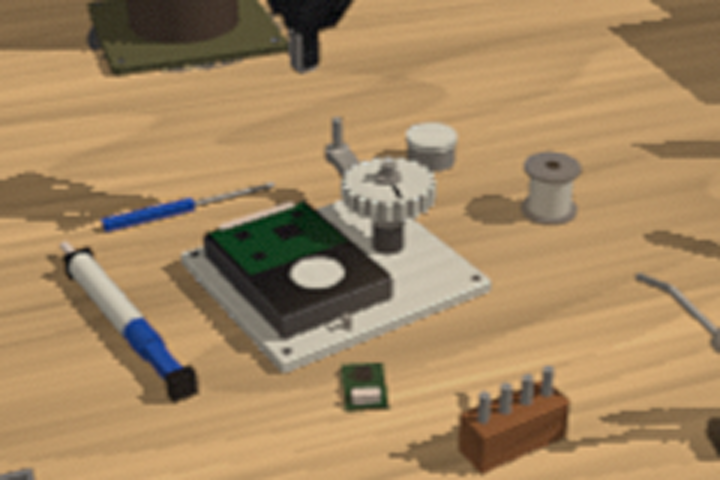

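The arm points to the front, with its pin at crop (337,130), clear of the drive. The drive and the bystanders look unmoved, and the gripper is clear.

```bash
python3 -c "
from plant import *
print(close_job())"
```

```text
the job is handed in; nothing more can be done
None
```

The job is handed in: by the camera, the nut is about 12.4 rad (two turns) loose and the clamp arm is swung to the front, about 1.75 rad by estimate and past square; the drive and the bystanders look unmoved, and the gripper is clear, at about 55 s of the 64 s allowed.

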